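Slide a coated plate out from under its guard and lay it on spacer sticks to dry

TASK

Add the coated metal plate to the drying board as a second layer: first lay the spare wooden stick across the bare near end of the plate already there, matching the stick at its far end. Then reach in slanted under the clear guard and slide the coated plate along its channel until well over a third of its length sticks out over the bed's front edge while it still lies flat. Lift it by the overhang and lay it on the two sticks squarely above the lower plate, without letting it fall or disturbing the bottles and tape measure.

Things in the scene. Friction and masses are not known exactly. Their poses are not given: they have to be found in the camera images.
- coating_bed: Grey bed, fixed; origin on the table under its channel, x to its rear (away from the robot), z up. Front edge at x -70 mm, rear +175, 120 wide, top at z 50. Two guides with inner faces at y -30.5 and +30.5 (each 11 wide), x -70 to +125, stand 12 above the top; the channel is open in front and above. Hinge posts at y -48 and +48, x 156 to 174.
- guard_top (a point): Middle of the top edge of the fixed clear guard: in the bed's frame x 22, y 0, z 335 mm. The panel, 112 wide, 10 thick, rims included, leans 35 degrees from upright to the front over the channel, from its hinge at x 165, z 130 up to this edge. Only shut fingers slanted about 35 degrees, tips away from the robot and down, reach behind the plate under it (in from the front or from a side).
- plate: Coated aluminium plate, 140 (x) x 56 (y) x 6 mm, 0.13 kg, loose, flat in the bed's channel. Origin: centre of its underside; x along the channel, +x end to the rear, z up. It lies 6 mm below the guide tops, so its sides cannot be gripped until it overhangs the front edge. Pushed at its rear end it slides to the front; it tips when its centre passes the front edge.
- drying_board: Plywood drying board, fixed, 170 (x) x 92 (y) x 12 mm, with a first aluminium plate, 140 (x) x 56 (y) x 6 mm, fixed flat on its middle, top of that plate at z = 18 mm. Origin at the centre of the board's underside, x along its length, positive x end away from the robot, z up.
- laid_stick: Wooden spacer stick, 90 (x) x 14 x 14 mm, loose, already lying across the far (positive x) end of the plate on the drying board, its middle about 60 mm from the board's centre. Origin at the centre of its underside, x along its length.
- spare_stick: Same wooden spacer stick, 90 (x) x 14 x 14 mm, 0.03 kg, loose, lying on the table between bed and board, lengthways away from the robot. Origin at the centre of its underside, x along its length, z up. Its place is about 60 mm from the board's centre on the near side, across the lower plate.
- ink_bottle: Ink bottle with black cap, 44 dia x 112 mm high, loose bystander; origin at the centre of its underside.
- tape_measure: Pocket tape measure, 63 x 76 x 37 mm, loose bystander; origin at the centre of its underside.
- glue_bottle: White glue bottle with nozzle, 55 dia x 155 mm high, loose bystander; origin at the centre of its underside.
Things that resemble listed ones, but are neither listed nor needed, are in the scene too. Several things have the shape of the plate; the one meant has the colours described above.

How it is judged:
On the way, in this order (a step that is already met when the one before it is completed fails the run):
1. the spare stick lies across the bare near end of the lower plate, let go (x of spare_stick in the frame of drying_board between -0.077 and -0.043 m and y of spare_stick in the frame of drying_board between -0.02 and 0.02 m and angle between the x axis of spare_stick and the y axis of drying_board, either way round below 0.17 rad and height (world z) of spare_stick between 0.012 and 0.026 m and contact force between spare_stick and the fingers below 0.05 N and contact force between spare_stick and drying_board above 0.05 N), for 0.2 s.
2. the coated plate has been slid so that at least 50 mm of it hangs out over the front edge, while it still lies flat on the bed (x of plate in the frame of coating_bed below -0.05 m and angle between plate's own z axis and vertical below 0.05 rad and contact force between plate and coating_bed above 0.1 N and z of plate in the frame of coating_bed between 0.045 and 0.053 m), for 0.2 s.
At the end, for the whole second after the job is handed in: The coated plate rests level on both sticks (underside 28-36 mm above the table), within 20 mm along and 15 mm across of the lower plate's centre, within 8 deg of parallel; each stick lies across it, 43-77 mm from the centre on its own side, 20 mm sideways, square within 10 deg (x of plate in the frame of drying_board between -0.02 and 0.02 m and y of plate in the frame of drying_board between -0.015 and 0.015 m and height (world z) of plate between 0.028 and 0.036 m and angle between plate's own z axis and vertical below 0.06 rad and angle between the x axis of plate and the x axis of drying_board, either way round below 0.14 rad and contact force between plate and laid_stick above 0.05 N and contact force between plate and spare_stick above 0.05 N and linear speed of plate below 0.02 m/s and x of spare_stick in the frame of drying_board between -0.077 and -0.043 m and y of spare_stick in the frame of drying_board between -0.02 and 0.02 m and angle between the x axis of each of spare_stick, laid_stick and the y axis of drying_board, either way round below 0.17 rad and height (world z) of spare_stick between 0.012 and 0.026 m and x of laid_stick in the frame of drying_board between 0.043 and 0.077 m and y of laid_stick in the frame of drying_board between -0.02 and 0.02 m and height (world z) of laid_stick between 0.012 and 0.026 m); the robot touches nothing.
It fails at once if the coated plate falls to the table (height (world z) of plate below 0.02 m).
It fails at once if the ink bottle is pushed more than 30 mm or knocked over (distance of ink_bottle from where it was at the start of the episode above 0.03 m or angle between ink_bottle's own z axis and vertical above 0.5 rad).
It fails at once if the tape measure is pushed more than 30 mm or knocked over (distance of tape_measure from where it was at the start of the episode above 0.03 m or angle between tape_measure's own z axis and vertical above 0.5 rad).
It fails at once if the glue bottle is pushed more than 30 mm or knocked over (distance of glue_bottle from where it was at the start of the episode above 0.03 m or angle between glue_bottle's own z axis and vertical above 0.5 rad).
It also fails if it takes over 72 s, if anything falls off the work surface, if the arm or the gripper's body presses on something with over 40 N, if the wrist force passes 120 N, or if a joint passes its speed limit or range.

ROBOT

A 7-joint arm with a two-finger parallel gripper is mounted at the origin on the work surface; the furniture and walls round the work are solid. World frame = base frame: x ahead of the robot, y to its left, z up, the work surface at z = 0. Lengths are in m, angles in rad, forces in N, time in s.
With the tool pointing down it reaches from about 0.35 to 0.9 m from the base axis. Payload 7.2 kg.
Tool frame: the origin (TCP) lies on the centre line of the jaws, within the pads' length; the fingertips stand 8 mm ahead of it and the grasp point (between the pads) lies 11 mm behind it; x points along the fingers, y is the direction in which the jaws open and shut, and the axes are right-handed (so a half turn about x gives the same grasp; the last joint's range is limited). The gripper opens to 88 mm and grips with 3 to 60 N. Pads are 20 mm wide; open, the fingers measure 115 mm over their backs; the gripper's body (75 mm by 178 mm) begins 61 mm behind the grasp point.
Start: joints at [-1.214, 0.411, -0.013, 1.596, 0.006, 1.134, -0.082], TCP at [0.258, 0.569, 0.231] pointing down, gripper open.
Joint ranges: [-2.95, 2.95], [-0.29, 1.99], [-1.47, 1.44], [0.14, 2.54], [-1.03, 4.17], [0.13, 1.85], [-2.86, 2.86]. Speed limits (rad/s): [2.39, 2.39, 3.01, 3.01, 3.14, 3.14, 3.14].

INTERFACE

Orientations are given as [roll, pitch, yaw] about the fixed x, y, z axes, in that order (R = Rz(yaw) Ry(pitch) Rx(roll)).
In Python, from cell import arm gives the robot as it stands. The module is installed in compiled form; this text tells all that it offers. Calls block until the motion is done:
- arm.goto(position, orientation): joint-space move of the TCP to a pose.
- arm.move_l(position, v=0.15, ori=None): straight line of the TCP; ori=None keeps the orientation; v is the mean speed in m/s.
- arm.move_j(angles): joint-space move.
- arm.move_gripper(opening, grip_force=None): finger opening in m; grip_force is the grip in N (None keeps the last); returns when the fingers have stopped.
- arm.hold(seconds).
- arm.ik(position, orientation): joint angles nearest the present ones, or None.
- arm.read_camera(name): name is "scene" or "top" or "wrist"; returns the picture (400x640x3 uint8, blue, green, red); there is no depth.
- arm.calibration(name): a dict with "intrinsics" (3x3 intrinsics, pixels), "R" (3x3) and "t" (3): a world point X has camera coordinates R X + t. Camera axes: x right, y down, z forward; pixel columns grow to the right and rows downward; lengths in m; the calibration is good to about 2 mm. A picture is of the moment at which its call begins: read the wrist's pose just before it. calibration takes no time and is no camera call; for the wrist camera it gives the pose at the moment of the call.
A pose or a line that the arm cannot do raises arm.IKError and nothing moves.
- arm.finish_job(): hands the job in, once; it reports no verdict.
Trained networks look in the newest picture that a camera, given by its name, has taken for a name from the list of things; names that differ only in an ending like _2 or _b are one class to them, and where a whole thing is asked for, a point or a joint stands for the part that bears it (a point fixed in the world has none). Each returns a list of dicts, best first, with "p" (0 to 1); they miss things now and then, are a little off and sometimes report something else, mostly with a low value. They report only what shows in the picture. A call takes as long as a camera call. They do not tell look-alikes from the thing itself.
- arm.boxes_of(camera, thing): "at" ([x, y, z] in m, in world coordinates, good to about 4 mm: the middle of the surface that is visible of it).
Readings, each from a call of its own:
- arm.read_time_s(): time.
- arm.read_qpos(): joint angles.
- arm.read_qvel(): joint speeds.
- arm.read_joint_efforts(): joint torques, N m.
- arm.read_tcp_pos(): TCP position.
- arm.read_tool_rot(): TCP orientation.
- arm.read_wrist_force(): force on the tool from outside, world axes, zero at the start.
- arm.read_ft_torque(): the same for the moment, N m.
- arm.read_gripper_width(): finger opening in m.
Only numpy, scipy, OpenCV 4.12 (cv2) and the standard library are available. Lean on these libraries where they do the work, as an engineer would, in place of code of your own. Each camera call takes 0.05 s, during which the arm holds its last target.

## Working session

There is one attempt and no reset: what is moved stays moved. The work goes in short steps, each a Python script; the robot and the scene stay as the last script left them, time stands still between calls to the robot, and variables do not carry over. Pictures are saved under pics/ and viewed, and the job is handed in when it is done.

```bash
ls; mkdir -p pics; cat > h.py <<'E'
import numpy as np, cv2
from cell import arm
def snap(n,f):
    c=arm.calibration(n); im=arm.read_camera(n); cv2.imwrite('pics/'+f,im); return im,c
def ray(c,u,v,z):
    K=np.array(c['intrinsics']);R=np.array(c['R']);t=np.array(c['t'])
    o=-R.T@t; d=R.T@np.linalg.solve(K,[u,v,1.]); s=(z-o[2])/d[2]; return o+s*d
def proj(c,X):
    K=np.array(c['intrinsics']);p=K@(np.array(c['R'])@np.array(X)+np.array(c['t']));return p[:2]/p[2]
E
python3 - <<'E'
from h import *
print(arm.read_time_s(),arm.read_tcp_pos(),arm.read_tool_rot())
for n in ['scene','top','wrist']:
    im,c=snap(n,n+'0.png'); print(n,-np.array(c['R']).T@c['t'],c['R'][2])
    if n!='wrist':
      for th in ['coating_bed','guard_top','plate','drying_board','laid_stick','ink_bottle','tape_measure','glue_bottle']:
        try:
            for d in arm.boxes_of(n,th): print(n,th,np.round(d['at'],3),round(d['p'],2))
        except Exception as e: print(th,e)
print(arm.read_time_s())
E
```

```text
pics
0.0 [0.25741827 0.56897549 0.22981227] [-1.49329432  1.56918252 -1.91805799]
scene [-0.10188077 -0.54640655  1.0332082 ] [ 0.50924446  0.46847351 -0.72194367]
scene coating_bed [ 0.634 -0.26   0.049] 0.7
scene guard_top [ 0.635 -0.26   0.046] 0.78
scene guard_top [ 0.579 -0.246  0.054] 0.37
scene plate [0.343 0.056 0.008] 0.98
scene plate [ 0.402 -0.115  0.006] 0.82
scene plate [ 0.622 -0.089  0.005] 0.71
scene plate [ 0.578 -0.245  0.053] 0.62
scene drying_board [0.535 0.202 0.013] 0.69
scene laid_stick [0.486 0.011 0.012] 0.58
scene ink_bottle [ 0.624 -0.38   0.066] 0.62
scene glue_bottle [ 0.427 -0.427  0.09 ] 0.77
top [ 2.69467882e-01 -1.38349516e-03  1.45553354e+00] [ 0.16894524  0.00581126 -0.98560831]
top coating_bed [ 0.625 -0.232  0.065] 0.96
top coating_bed [ 0.44  -0.41   0.094] 0.65
top guard_top [ 0.626 -0.229  0.066] 0.55
top plate [ 0.4   -0.11   0.006] 0.9
top plate [ 0.582 -0.244  0.053] 0.78
top plate [0.342 0.062 0.007] 0.76
top drying_board [0.538 0.209 0.012] 0.64
top drying_board [ 0.625 -0.232  0.065] 0.44
top laid_stick [0.606 0.2   0.037] 0.39
top ink_bottle [ 0.629 -0.374  0.079] 0.68
top tape_measure [0.47  0.395 0.036] 0.51
top tape_measure [ 0.584 -0.245  0.052] 0.29
top glue_bottle [ 0.44  -0.412  0.093] 0.71
top glue_bottle [ 0.582 -0.247  0.054] 0.62
wrist [0.19692342 0.59648133 0.38569964] [ 0.22486729 -0.10345102 -0.96888213]
0.95
```

View pics/scene0.png

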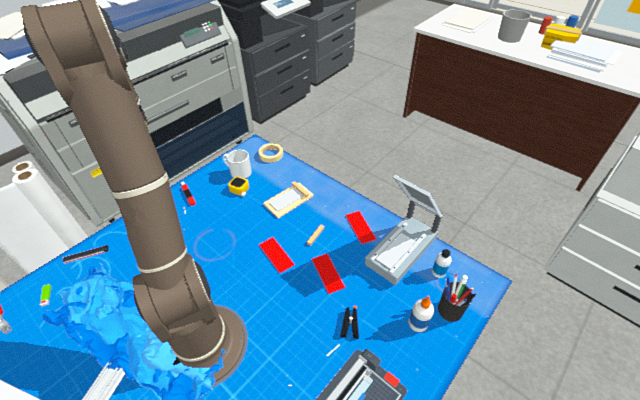

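View pics/top0.png

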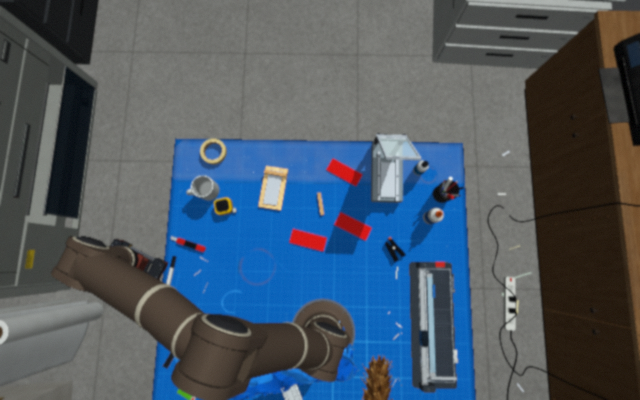

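View pics/wrist0.png

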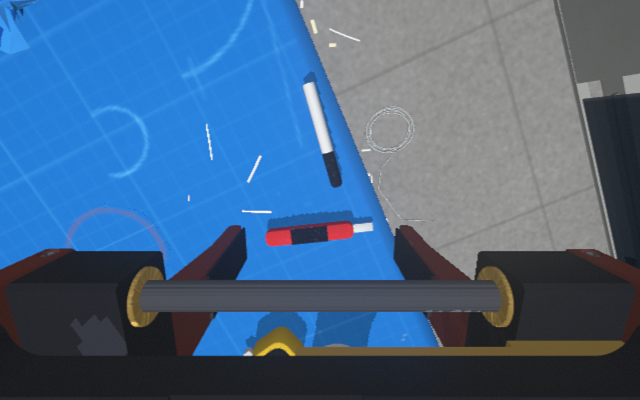

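Plate look-alikes: three red slabs at scene px (276,254), (327,272) and (360,227). The grey one is in the bed channel at about (404,241), and the aluminium plate on the board is at (288,200). By description I choose the one in the bed. The spare stick is at (315,235). Next, close crops.

```bash
python3 - <<'E'
import cv2
t=cv2.imread('pics/top0.png');s=cv2.imread('pics/scene0.png')
a=cv2.resize(t[125:265,190:440],None,fx=3.2,fy=3.2,interpolation=2); cv2.imwrite('pics/c1.png',a)
b=cv2.resize(s[165:335,350:490],None,fx=4,fy=3.5,interpolation=2); cv2.imwrite('pics/c2.png',b)
E
```

```text
(no output)
```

View pics/c1.png

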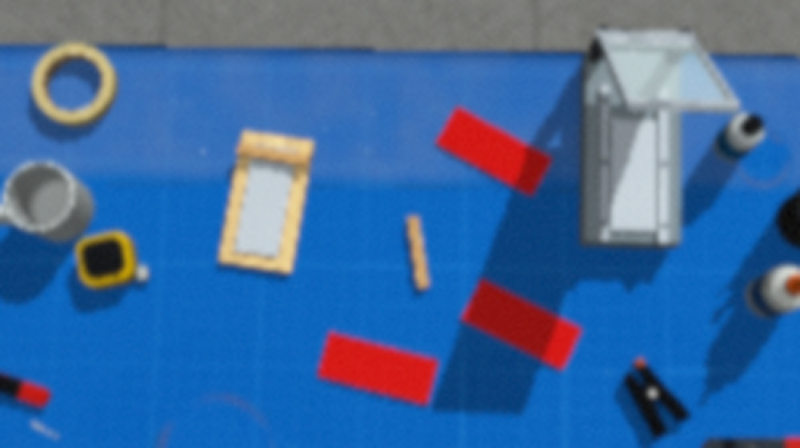

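View pics/c2.png

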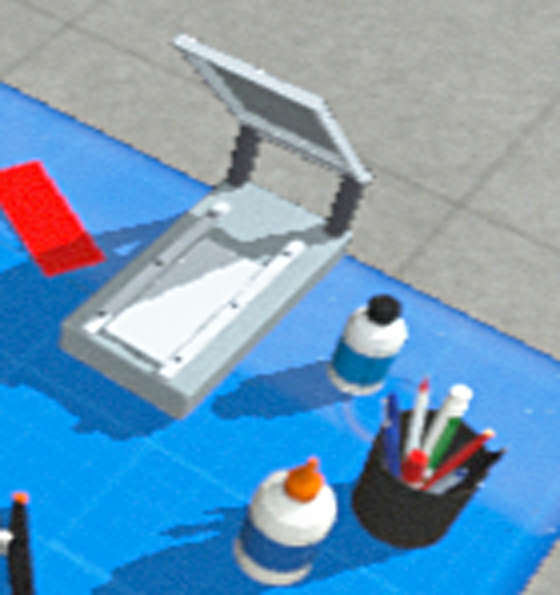

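```bash
python3 - <<'E'
from h import *
c=arm.calibration('top')
for n,(u,v) in dict(stickN=(423,288),stickF=(413,216)).items():
    print(n,ray(c,190+u/3.2,125+v/3.2,0.014))
for n,(u,v) in dict(bFL=(219,265),bFR=(292,273),pFL=(236,254)).items():
    print(n,ray(c,190+u/3.2,125+v/3.2,0.012))
for n,(u,v) in dict(bedFL=(582,242),bedFR=(680,242),bedRL=(585,60)).items():
    print(n,ray(c,190+u/3.2,125+v/3.2,0.05))
D=[0,np.pi/2,0]
arm.goto([0.37,0.13,0.33],D); print(arm.read_time_s())
im,c=snap('wrist','w1.png'); np.save('w1.npy',c,allow_pickle=True); print(c['intrinsics'])
for th in ['drying_board','laid_stick','tape_measure']:
    for d in arm.boxes_of('wrist',th): print(th,np.round(d['at'],3),round(d['p'],2),proj(c,d['at']))
arm.goto([0.40,-0.20,0.40],D); print(arm.read_time_s())
im,c=snap('wrist','w2.png'); np.save('w2.npy',c,allow_pickle=True)
for th in ['plate','ink_bottle','glue_bottle','guard_top']:
    for d in arm.boxes_of('wrist',th): print(th,np.round(d['at'],3),round(d['p'],2),proj(c,d['at']))
print(arm.read_time_s(),arm.read_qpos())
E
```

```text
stickN [0.44515764 0.00733832 0.014     ]
stickF [0.53591925 0.02133987 0.014     ]
bFL [0.47039009 0.26257945 0.012     ]
bFR [0.46171519 0.17102757 0.012     ]
pFL [0.4846003  0.24193491 0.012     ]
bedFL [ 0.50016325 -0.18578225  0.05      ]
bedFR [ 0.50198154 -0.30514664  0.05      ]
bedRL [ 0.73117622 -0.19117654  0.05      ]
2.65
[[292.98078365   0.         319.83803603]
 [  0.         292.98078365 200.45539017]
 [  0.           0.           1.        ]]
drying_board [0.52  0.206 0.012] 0.7 [363.84150834 253.86564019]
tape_measure [0.467 0.388 0.038] 0.6 [479.76924012 230.27232027]
4.125
plate [0.349 0.06  0.006] 0.96 [462.14382892 134.55457348]
plate [ 0.562 -0.246  0.053] 0.68 [294.70162152 253.13300338]
plate [ 0.611 -0.094  0.   ] 0.67 [370.85957655 264.57743489]
plate [ 0.403 -0.117  0.003] 0.62 [363.86416537 164.02358714]
plate [ 0.589 -0.248  0.05 ] 0.34 [294.24420378 265.37392492]
ink_bottle [ 0.632 -0.361  0.019] 0.43 [240.1092606 277.7436668]
glue_bottle [ 0.432 -0.411  0.097] 0.66 [187.9248614  189.37631272]
glue_bottle [0.474 0.372 0.027] 0.6 [626.78359194 203.66215052]
guard_top [ 0.59  -0.248  0.05 ] 0.9 [294.40473661 266.34479107]
4.375 [-0.45989343 -0.06761782  0.78325081  1.76211435  0.04833064  1.42797672
  1.88764608]
```

View pics/w1.png

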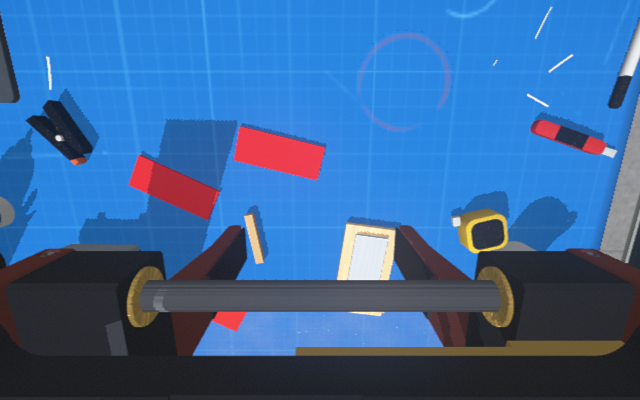

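View pics/w2.png

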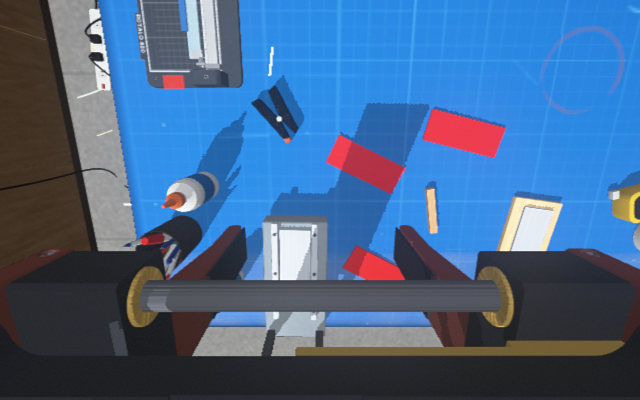

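Both views show what I need above the gripper bar. w1: spare stick (255,238), board front edge (346..397,225). w2: bed front edge at row 217, columns 265–327. I'll zoom in for sharper corners.

```bash
python3 - <<'E'
import cv2
t=cv2.imread('pics/w1.png');s=cv2.imread('pics/w2.png')
cv2.imwrite('pics/c3.png',cv2.resize(t[200:320,235:435],None,fx=4,fy=4,interpolation=2))
cv2.imwrite('pics/c4.png',cv2.resize(s[205:345,240:350],None,fx=5,fy=4,interpolation=2))
E
```

```text
(no output)
```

View pics/c3.png

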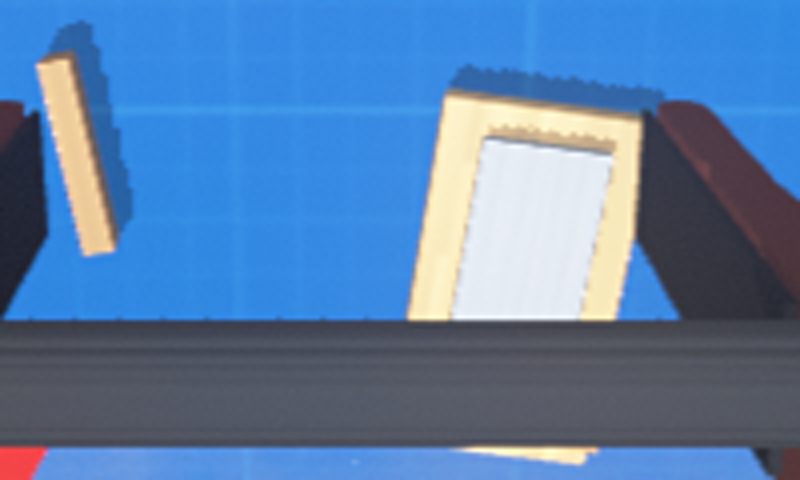

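View pics/c4.png

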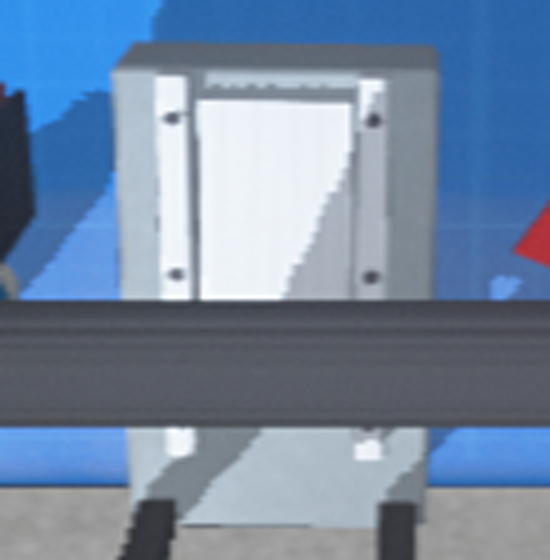

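```bash
python3 - <<'E'
from h import *
c=np.load('w1.npy',allow_pickle=True).item()
def P(u,v,z): return ray(c,235+u/4,200+v/4,z)
A,B=P(446,92,.012),P(642,117,.012); print('board',A,B,np.linalg.norm(A-B))
d=(B-A)[:2]; print(np.degrees(np.arctan2(d[1],d[0]))-90)
a,b=P(484,137,.018),P(613,154,.018);print('lower plate',a,b,np.linalg.norm(a-b))
d=(b-a)[:2]; print(np.degrees(np.arctan2(d[1],d[0]))-90)
l1,l2=P(446,92,.012),P(409,319,.012); d=(l2-l1)[:2]; print('long edge yaw',np.degrees(np.arctan2(d[1],d[0])))
F=P(450,449,.032); G=P(583,464,.032); print('laid far edge',F,G)
s=[P(38,64,.014),P(74,54,.014),P(82,255,.014),P(116,245,.014)]
print('stick',*s,np.mean(s,0),np.linalg.norm(s[0]-s[2])); d=(s[2]+s[3]-s[0]-s[1]);print(np.degrees(np.arctan2(d[1],d[0])))
c=np.load('w2.npy',allow_pickle=True).item()
def P(u,v,z): return ray(c,240+u/5,205+v/4,z)
A,B,C,D=P(115,70,.05),P(437,70,.05),P(135,520,.05),P(425,525,.05)
print('bed',A,B,C,D,np.linalg.norm(A-B))
d=(C+D-A-B);print('yaw',np.degrees(np.arctan2(d[1],d[0])),np.linalg.norm(d)/2)
print('plate',P(197,100,.056),P(353,102,.056))
c=arm.calibration('wrist');print(-np.array(c['R']).T@c['t'])
q0=arm.read_qpos()
E
```

```text
board [0.46343486 0.17475062 0.012     ] [0.47463352 0.25869544 0.012     ] 0.08468849854643319
-7.5986807156944
lower plate [0.48146053 0.1907294  0.018     ] [0.48911673 0.24579994 0.018     ] 0.055600198172064214
-7.91482947877094
long edge yaw -7.533944413339298
laid far edge [0.62267471 0.1783698  0.032     ] [0.6302251  0.23750134 0.032     ]
stick [0.45044405 0.00272938 0.014     ] [0.4460481  0.01811692 0.014     ] [0.53815105 0.01648668 0.014     ] [0.53335836 0.03164034 0.014     ] [0.49200039 0.01724333 0.014     ] 0.0887793961930481
8.859657073487353
bed [ 0.50354879 -0.30284507  0.05      ] [ 0.50340168 -0.18611786  0.05      ] [ 0.74178416 -0.30594256  0.05      ] [ 0.7445402  -0.18917444  0.05      ] 0.11672730914909302
yaw -0.7355072618999247 0.23970669842303832
plate [ 0.51571936 -0.27271178  0.056     ] [ 0.51660231 -0.21646591  0.056     ]
[ 0.33365636 -0.20010189  0.55487332]
```

Board ≈ (0.5535, 0.2085), yaw −7.6°. The measured lower plate width is 55.6 mm against 56. Stick ≈ (0.4915, 0.0165), yaw 8.8°, length 88.8 mm. Bed front ≈ x 0.5035, y −0.245, yaw about −0.8°. These sizes agree with the ones given, so now the stick.

```bash
python3 - <<'E'
from h import *
p=np.pi/2; ys=0.154; yb=np.radians(90-7.65)
for pos,o in [([.4915,.0165,.012],[0,p,ys]),([.494,.2165,.031],[0,p,yb]),([.494,.2165,.031],[0,p,yb-np.pi]),
  ([.68,-.247,.065],[0,.96,-.013]),([.68,-.247,.065],[np.pi,.96,-.013]),([.59,-.247,.065],[0,.96,-.013]),([.488,-.245,.047],[0,p,-.013])]:
    print(pos,o,arm.ik(pos,o))
arm.goto([.4915,.0165,.09],[0,p,ys]); arm.move_gripper(.05)
arm.move_l([.4915,.0165,.012],v=.1)
arm.move_gripper(0.0,grip_force=15); print(arm.read_gripper_width(),arm.read_time_s())
arm.move_l([.4915,.0165,.10],v=.2)
print(arm.read_gripper_width()); snap('scene','s1.png')
print(arm.read_time_s())
E
```

```text
[0.4915, 0.0165, 0.012] [0, 1.5707963267948966, 0.154] [-0.63857923  0.59610628  0.66219123  2.13216163 -0.63876491  0.61747614
  2.2036312 ]
[0.494, 0.2165, 0.031] [0, 1.5707963267948966, np.float64(1.4372786390173302)] [-0.83818059  0.56188951  0.44215358  2.00092899 -0.38145679  0.65906668
  2.85800873]
[0.494, 0.2165, 0.031] [0, 1.5707963267948966, np.float64(-1.704314014572463)] [-0.77467092  0.54792978  0.35621038  1.99678015 -0.30571507  0.64796559
 -0.35413276]
[0.68, -0.247, 0.065] [0, 0.96, -0.013] [ 0.88247846  0.67686785 -0.66517628  1.96018904  1.34617049  0.15445512
  0.71098346]
[0.68, -0.247, 0.065] [3.141592653589793, 0.96, -0.013] [ 0.88247846  0.67686785 -0.66517628  1.96018904  1.34617049  0.15445512
 -2.4306092 ]
[0.59, -0.247, 0.065] [0, 0.96, -0.013] [ 1.2346267   0.74127126 -1.01419454  2.13233734  1.70212596  0.3157107
  0.49115971]
[0.488, -0.245, 0.047] [0, 1.5707963267948966, -0.013] [-0.08911606  0.58419628  0.62639065  1.98526465 -0.50592202  0.73040271
  2.40313796]
0.013653765041920693 8.1583
0.013819171478212907
8.8
```

```bash
python3 - <<'E'
from h import *
p=np.pi/2; yb=np.radians(-90-7.65)
arm.goto([.494,.2165,.11],[0,p,yb])
arm.move_l([.494,.2165,.0305],v=.1); print(arm.read_wrist_force())
arm.move_gripper(.04); arm.move_l([.494,.2165,.13],v=.2); print(arm.read_time_s())
arm.goto([.40,.15,.28],[0,p,yb])
im,c=snap('wrist','w3.png'); np.save('w3.npy',c,allow_pickle=True)
for d in arm.boxes_of('wrist','spare_stick'): print(d['at'],d['p'],proj(c,d['at']))
print(arm.read_time_s())
im,c=snap('scene','s2.png');cv2.imwrite('pics/c5.png',cv2.resize(im[160:250,230:350],None,fx=5,fy=5,interpolation=2))
E
```

```text
[-0.48225164  0.07240904 -0.10782632]
12.65
[0.4936, 0.2223, 0.0326] 0.83 [383.52211072 112.00342296]
13.625
```

View pics/w3.png

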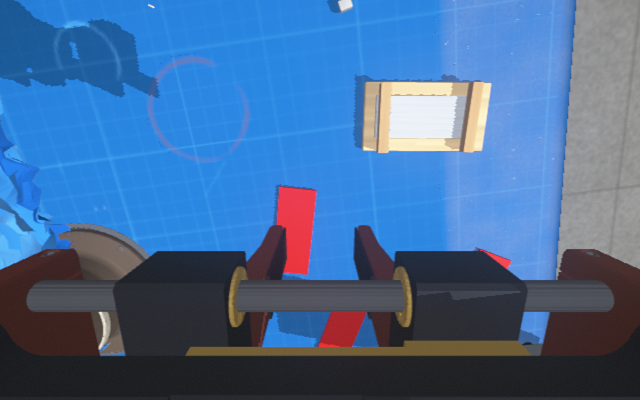

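View pics/c5.png

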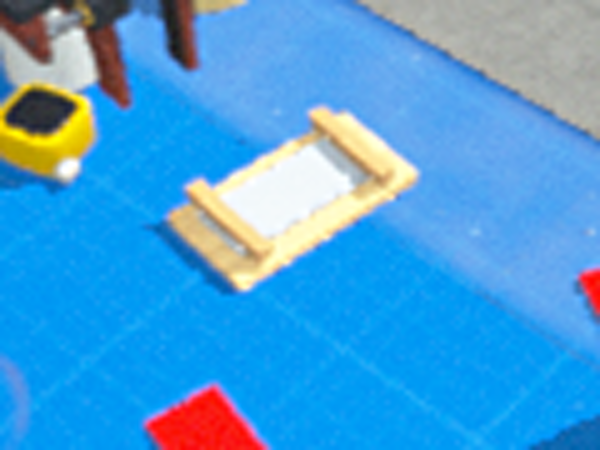

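The spare stick lies across the near end, at (384,117) in w3, parallel to the laid one at (471,117). I'll zoom in to check the numbers.

```bash
python3 - <<'E'
import cv2
t=cv2.imread('pics/w3.png')
cv2.imwrite('pics/c6.png',cv2.resize(t[70:165,350:500],None,fx=5,fy=5,interpolation=2))
E
```

```text
(no output)
```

View pics/c6.png

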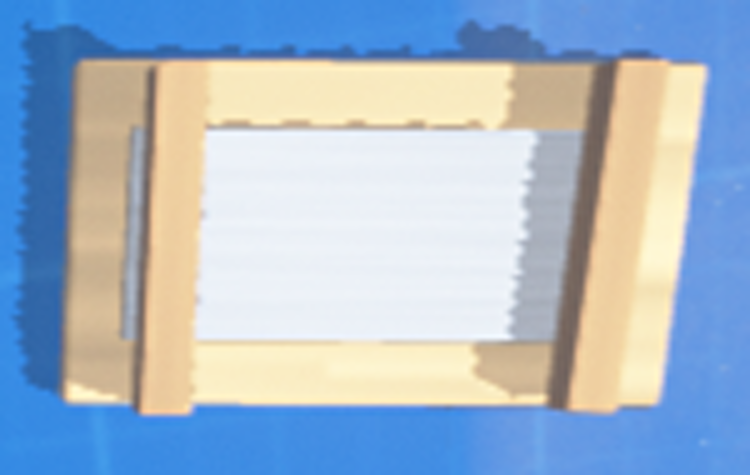

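```bash
python3 - <<'E'
from h import *
c=np.load('w3.npy',allow_pickle=True).item()
P=lambda u,v,z: ray(c,350+u/5,70+v/5,z)[:2]
b=np.array([P(77,62,.012),P(64,402,.012),P(707,66,.012),P(661,403,.012)])
m=b.mean(0); d=b[2]+b[3]-b[0]-b[1]; yaw=np.arctan2(d[1],d[0]); print('board',m,np.degrees(yaw),np.linalg.norm(d)/2,np.linalg.norm(b[0]-b[1]),np.linalg.norm(b[2]-b[3]))
R=np.array([[np.cos(yaw),np.sin(yaw)],[-np.sin(yaw),np.cos(yaw)]])
for n,q in dict(spare=[(158,64),(208,62),(140,413),(191,413)],laid=[(616,62),(667,62),(567,410),(616,411)]).items():
    s=np.array([P(u,v,.032) for u,v in q]); e=s[0]+s[1]-s[2]-s[3]
    print(n,s.mean(0),R@(s.mean(0)-m),np.degrees(np.arctan2(e[1],e[0])-yaw)-90)
E
```

```text
board [0.55482334 0.20747484] -7.833463889107028 0.16999847405833673 0.09071064583821263 0.08990944400183536
spare [0.4947409  0.21373163] [-0.06037454 -0.00199049] 0.4176873350351116
laid [0.61047278 0.19871872] [ 0.05632355 -0.00108971] -0.8307654659670618
```

```bash
python3 - <<'E'
from h import *
c=arm.calibration('top'); print(ray(c,190+752/3.2,125+124/3.2,.112))
for u,v,z in [(582,243,.05),(680,243,.05)]: print('bed',ray(c,190+u/3.2,125+v/3.2,z))
c=arm.calibration('scene'); print(ray(c,350+383/4,165+302/3.5,.112))
P=lambda u,v,z: ray(c,350+u/4,165+v/3.5,z)
print('base',P(358,388,0))
print('bed FL,FR,RL?',P(62,328,.05),P(182,400,.05),P(345,237,.05))
print('guard top edge',P(178,38,.33),P(368,180,.33))
print('plate front', P(108,328,.056),P(165,362,.056))
c2=c
for th in [(.573+.022,-.246,.335)]: print(proj(c2,th),proj(arm.calibration('top'),th))
E
```

```text
[ 0.63475655 -0.38002276  0.112     ]
bed [ 0.49892829 -0.18577348  0.05      ]
bed [ 0.50074664 -0.30512038  0.05      ]
[ 0.63521453 -0.37832185  0.112     ]
base [ 0.62597563 -0.38899969  0.        ]
bed FL,FR,RL? [ 0.49675193 -0.19019845  0.05      ] [ 0.49486891 -0.30280874  0.05      ] [ 0.73275635 -0.30670515  0.05      ]
guard top edge [ 0.59955578 -0.18908388  0.33      ] [ 0.54997393 -0.36021998  0.33      ]
plate front [ 0.5163356  -0.21964339  0.056     ] [ 0.51508467 -0.27334616  0.056     ]
[411.87550844 184.65249023] [402.33209251 157.04664209]
```

```bash
python3 - <<'E'
from h import *
o=[0,.96,-.013]
print(arm.read_time_s(),np.round(arm.read_qpos(),2))
arm.move_gripper(0.0)
try:
    arm.goto([.40,-.10,.35],[0,1.571,-.013]); print(np.round(arm.read_qpos(),2),arm.read_time_s())
    arm.move_l([.44,-.243,.25],v=.2,ori=o)
except arm.IKError as e: print('IKE',e)
print(np.round(arm.read_qpos(),2),arm.read_tcp_pos(),arm.read_tool_rot(),arm.read_time_s(),arm.read_gripper_width())
for pnt in [[.44,-.243,.16],[.48,-.243,.08],[.58,-.243,.076],[.676,-.243,.076],[.676,-.243,.0643],[.59,-.243,.0643]]:
    q=arm.ik(pnt,o); print(pnt,None if q is None else np.round(q,2))
snap('scene','s3.png')
E
```

```text
13.675 [-1.6  -0.06  1.12  2.02  0.06  1.15 -0.64]
[-0.95 -0.21  0.94  1.92  0.17  1.34  1.5 ] 16.275
[-0.59 -0.29  1.1   2.32 -0.12  0.42  2.21] [ 0.44025221 -0.24271068  0.25028934] [-3.87197726e-04  9.59856288e-01 -1.26726326e-02] 17.8167 0.00022811244383385843
[0.44, -0.243, 0.16] [ 1.68  0.32 -1.15  2.33 -0.26  0.17  2.43]
[0.48, -0.243, 0.08] [ 1.4   0.56 -0.98  2.33  2.03  0.14  0.17]
[0.58, -0.243, 0.076] [ 1.24  0.7  -1.01  2.15  1.66  0.29  0.51]
[0.676, -0.243, 0.076] [ 1.01  0.72 -0.85  1.96  1.4   0.27  0.7 ]
[0.676, -0.243, 0.0643] [ 0.86  0.66 -0.64  1.97  1.39  0.14  0.66]
[0.59, -0.243, 0.0643] [ 1.07  0.62 -0.78  2.15  1.88  0.15  0.23]
```

View pics/s3.png

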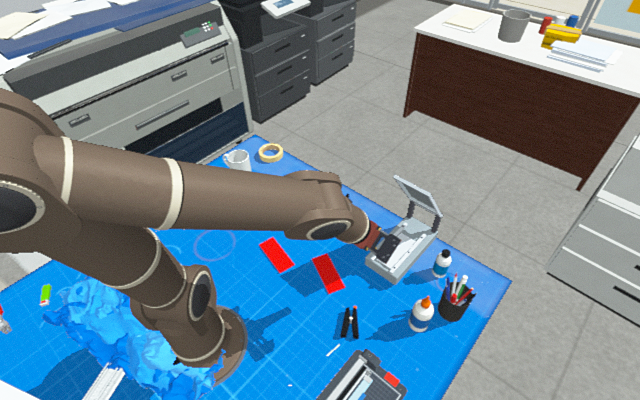

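```bash
cat > fk.py <<'E'
import numpy as np, itertools
from scipy.spatial.transform import Rotation as Ro
def chain(q,s):
    R=Ro.identity(); Rs=[R]
    for i,a in enumerate(q):
        R=R*Ro.from_euler('z' if i%2==0 else 'y', s[i]*a); Rs.append(R)
    return Rs
E
python3 - <<'E'
from h import *; from fk import *
rng=np.random.default_rng(0); S=[]
for _ in range(60):
    p=np.array([rng.uniform(.4,.7),rng.uniform(-.3,.3),rng.uniform(.1,.4)]);o=[0,rng.uniform(.9,1.57),rng.uniform(-1,1)]
    q=arm.ik(p,o)
    if q is not None: S.append((p,o,q))
print(len(S)); S.append((arm.read_tcp_pos(),arm.read_tool_rot(),arm.read_qpos()))
best=[]
for s in itertools.product([1,-1],repeat=7):
    A=[];b=[]
    for p,o,q in S:
        Rs=[R.as_matrix() for R in chain(q,s)]
        cols=[Rs[0][:,2]]
        for k in (2,4,6): cols+= [Rs[k][:,2],Rs[k][:,0]]
        A.append(np.array(cols).T);b.append(p)
    A=np.vstack(A);b=np.hstack(b); x,*_=np.linalg.lstsq(A,b,rcond=None)
    best.append((np.abs(A@x-b).max(),s,np.round(x,4)))
best.sort(key=lambda t:t[0])
for t in best[:4]: print(t)
E
```

```text
59
(np.float64(0.07711544020624933), (-1, 1, -1, 1, -1, 1, 1), array([ 0.2672,  0.5245, -0.0253,  0.4514, -0.0053,  0.3412, -0.0307]))
(np.float64(0.07711544020624933), (-1, 1, -1, 1, -1, 1, -1), array([ 0.2672,  0.5245, -0.0253,  0.4514, -0.0053,  0.3412, -0.0307]))
(np.float64(0.25184556378802914), (-1, 1, -1, 1, -1, -1, 1), array([ 0.1275,  0.3033, -0.0102,  0.6907, -0.169 , -0.1481, -0.0715]))
(np.float64(0.25184556378802914), (-1, 1, -1, 1, -1, -1, -1), array([ 0.1275,  0.3033, -0.0102,  0.6907, -0.169 , -0.1481, -0.0715]))
```

```bash
cat >> fk.py <<'E'
s0=(-1,1,-1,1,-1,1,1)
def cols(q):
    Rs=[R.as_matrix() for R in chain(q,s0)]
    return np.hstack(Rs)   # 3x24
E
python3 - <<'E'
from h import *; from fk import *
rng=np.random.default_rng(1); S=[]
for _ in range(150):
    p=np.array([rng.uniform(.35,.75),rng.uniform(-.4,.4),rng.uniform(.05,.45)]);o=[rng.uniform(-1,1),rng.uniform(.8,1.57),rng.uniform(-1,1)]
    q=arm.ik(p,o)
    if q is not None: S.append((p,q))
S.append((arm.read_tcp_pos(),arm.read_qpos()))
n=len(S)-30
A=np.vstack([cols(q) for p,q in S]);b=np.hstack([p for p,q in S])
x=np.linalg.lstsq(A[:3*n],b[:3*n],rcond=1e-6)[0]
print(len(S),np.abs(A[:3*n]@x-b[:3*n]).max(),np.abs(A[3*n:]@x-b[3*n:]).max()); print(np.round(x.reshape(8,3),4))
# per-sample residual
r=np.abs((A@x-b).reshape(-1,3)).max(1); print(np.sort(r)[::-1][:10])
# elbow,wrist, tcp along candidate
np.save('fkx.npy',x)
E
```

```text
147 7.918410371843265e-11 3.8590242112945816e-11
[[ 0.000e+00  0.000e+00  1.420e-01]
 [ 0.000e+00 -1.460e-02  1.420e-01]
 [-0.000e+00 -1.460e-02  2.668e-01]
 [ 0.000e+00 -9.400e-03  2.668e-01]
 [ 0.000e+00 -9.400e-03  2.263e-01]
 [ 0.000e+00 -2.000e-04  2.263e-01]
 [-0.000e+00 -2.000e-04  1.756e-01]
 [ 0.000e+00 -0.000e+00  1.756e-01]]
[7.91841037e-11 7.48633378e-11 5.30060718e-11 4.74256190e-11
 4.17015311e-11 3.93282629e-11 3.85902421e-11 2.68822742e-11
 2.48402687e-11 2.30565012e-11]
```

```bash
cat >> fk.py <<'E'
x0=np.load('fkx.npy').reshape(8,3)
lo=np.array([-2.95,-.29,-1.47,.14,-1.03,.13,-2.86]);hi=np.array([2.95,1.99,1.44,2.54,4.17,1.85,2.86])
def pts(q):
    Rs=chain(q,s0); P=np.zeros(3); out=[]
    for R,x in zip(Rs,x0): P=P+R.apply(x); out.append(P.copy())
    return np.array(out),Rs[-1]   # idx: 1 shoulder,3 elbow,5 wrist,7 tcp
from scipy.optimize import least_squares
def axes_R(o): return Ro.from_euler('xyz',o)
def fitT(q,o):  # tool offset rotation
    return pts(q)[1].inv()*axes_R(o)
E
python3 - <<'E'
from h import *; from fk import *
T=fitT(arm.read_qpos(),arm.read_tool_rot()); print(T.as_matrix().round(3))
rng=np.random.default_rng(0)
def IK(p,o,n=150,m=.04):
    g=axes_R(o);sol=[]
    for _ in range(n):
        f=lambda q:(lambda a:np.r_[(a[0][7]-p)*3,(g.inv()*(a[1]*T)).as_rotvec()])(pts(q))
        r=least_squares(f,rng.uniform(lo+m,hi-m),bounds=(lo+m,hi-m),max_nfev=60)
        if r.cost<1e-12: sol.append(r.x)
    return sol
for p in ([.676,-.243,.0643],[.59,-.243,.0643],[.46,-.243,.12]):
    s=IK(p,[0,.96,-.013],60); print(p,len(s))
    for q in sorted(s,key=lambda q:q[0])[::max(1,len(s)//8)]: print(np.round(q,2), 'elbow',pts(q)[0][3].round(2),'wr',pts(q)[0][5].round(2))
E
```

```text
[[-0.     0.279  0.96 ]
 [ 0.    -0.96   0.279]
 [ 1.     0.     0.   ]]
[0.676, -0.243, 0.0643] 9
[ 0.9   0.68 -0.69  1.97  1.42  0.17 -2.49] elbow [ 0.18 -0.29  0.69] wr [ 0.47 -0.24  0.35]
[ 0.9   0.68 -0.69  1.97  1.42  0.17 -2.49] elbow [ 0.18 -0.29  0.69] wr [ 0.47 -0.24  0.35]
[ 0.9   0.68 -0.7   1.97  1.42  0.17 -2.49] elbow [ 0.18 -0.29  0.69] wr [ 0.47 -0.24  0.35]
[ 0.9   0.68 -0.7   1.97  1.43  0.17 -2.49] elbow [ 0.18 -0.29  0.69] wr [ 0.47 -0.24  0.35]
[ 0.91  0.68 -0.7   1.97  1.43  0.18 -2.49] elbow [ 0.18 -0.29  0.69] wr [ 0.47 -0.24  0.35]
[ 0.91  0.69 -0.7   1.97  1.43  0.18 -2.49] elbow [ 0.18 -0.29  0.69] wr [ 0.47 -0.24  0.35]
[ 0.97  0.72 -0.79  1.97  1.47  0.23 -2.48] elbow [ 0.17 -0.31  0.68] wr [ 0.47 -0.24  0.35]
[ 0.98  0.73 -0.81  1.97  1.48  0.25 -2.48] elbow [ 0.17 -0.32  0.68] wr [ 0.47 -0.24  0.35]
[ 1.18  0.93 -1.15  1.96  1.6   0.53 -2.51] elbow [ 0.14 -0.41  0.6 ] wr [ 0.47 -0.24  0.35]
[0.59, -0.243, 0.0643] 8
[ 1.09  0.64 -0.81  2.14  1.84  0.17 -2.13] elbow [ 0.12 -0.3   0.71] wr [ 0.39 -0.24  0.35]
[ 1.09  0.64 -0.81  2.14  1.84  0.17 -2.14] el
[... 1230 characters left out ...]
 elbow [-0.05 -0.28  0.74] wr [ 0.26 -0.24  0.41]
[ 1.63  0.54 -1.22  2.33  1.28  0.19 -2.78] elbow [-0.05 -0.28  0.74] wr [ 0.26 -0.24  0.41]
[ 1.63  0.54 -1.23  2.33  1.29  0.19 -2.78] elbow [-0.05 -0.28  0.74] wr [ 0.26 -0.24  0.41]
[ 1.63  0.54 -1.23  2.33  1.29  0.19 -2.78] elbow [-0.05 -0.28  0.74] wr [ 0.26 -0.24  0.41]
[ 1.64  0.55 -1.24  2.33  1.3   0.2  -2.77] elbow [-0.05 -0.28  0.73] wr [ 0.26 -0.24  0.41]
[ 1.65  0.57 -1.26  2.33  1.33  0.23 -2.75] elbow [-0.06 -0.29  0.73] wr [ 0.26 -0.24  0.41]
[ 1.66  0.58 -1.27  2.33  1.33  0.23 -2.74] elbow [-0.06 -0.29  0.73] wr [ 0.26 -0.24  0.41]
[ 1.69  0.63 -1.33  2.33  1.38  0.3  -2.71] elbow [-0.07 -0.32  0.71] wr [ 0.26 -0.24  0.41]
```

```bash
cat > pre.py <<'E'
from h import *; from fk import *
T=fitT(arm.read_qpos(),arm.read_tool_rot())
o=[0,.96,-.013]; g=axes_R(o)
def solve(p,seed,m=.05,w6=None):
    f=lambda q:(lambda a:np.r_[(a[0][7]-p)*30,(g.inv()*(a[1]*T)).as_rotvec()*10, 0 if w6 is None else .001*(q[5]-w6)])(pts(q))
    return least_squares(f,np.clip(seed,lo+m+.01,hi-m-.01),bounds=(lo+m,hi-m),max_nfev=300)
p0=np.array([.676,-.243,.0643]); ax=g.apply([1,0,0])
E
python3 - <<'E'
from pre import *
q=np.array([1.13,.88,-1.07,1.96,1.57,.46,.64]); qs=[]
for s in np.arange(0,.26,.025):
    r=solve(p0-ax*s,q,w6=.45); q=r.x; qs.append(q); print(round(s,3),r.cost,q.round(2),pts(q)[0][7].round(3))
np.save('qpre.npy',q)
qa=arm.read_qpos()
for t in np.linspace(0,1,11):
    P,R=pts(qa+(q-qa)*t); print(P[3].round(2),P[5].round(2),P[7].round(3),(R*T).as_matrix()[:,0].round(2))
E
```

```text
0.0 1.0501732549685122e-08 [ 1.03  0.76 -0.89  1.96  1.51  0.31 -2.48] [ 0.676 -0.243  0.064]
0.025 1.255694336095633e-09 [ 1.14  0.79 -1.04  1.98  1.47  0.4  -2.55] [ 0.662 -0.243  0.085]
0.05 1.568669242730217e-11 [ 1.22  0.78 -1.13  2.    1.42  0.44 -2.61] [ 0.647 -0.243  0.105]
0.075 5.762947839449571e-21 [ 1.27  0.75 -1.17  2.02  1.34  0.45 -2.68] [ 0.633 -0.242  0.126]
0.1 5.519632081107997e-22 [ 1.32  0.71 -1.21  2.03  1.24  0.45 -2.76] [ 0.619 -0.242  0.146]
0.125 8.439947796499312e-10 [ 1.39  0.7  -1.3   2.04  1.19  0.49 -2.81] [ 0.604 -0.242  0.167]
0.15 0.0028322546773534973 [ 1.47  0.72 -1.42  2.06  1.2   0.57 -2.81] [ 0.59  -0.241  0.186]
0.175 0.08047904251465707 [ 1.51  0.64 -1.42  2.09  1.15  0.52 -2.81] [ 0.578 -0.238  0.202]
0.2 0.30287436538902296 [ 1.54  0.56 -1.42  2.11  1.1   0.46 -2.81] [ 0.567 -0.235  0.215]
0.225 0.725474495375397 [ 1.57  0.49 -1.42  2.14  1.06  0.41 -2.81] [ 0.558 -0.233  0.227]
0.25 1.4035418324547848 [ 1.6   0.42 -1.42  2.16  1.03  0.36 -2.81] [ 0.551 -0.232  0.237]
[-0.11 -0.12  0.79] [ 0.24 -0.24  0.54] [ 0.44  -0.243  0.25 ] [ 0.57 -0.01 -0.82]
[-0.1  -0.08  0.8 ] [ 0.25 -0.22  0.55] [ 0.44  -0.258  0.261] [ 0.54 -0.12 -0.83]
[-0.08 -0.05  0.81] [ 0.27 -0.2   0.56] [ 0.442 -0.269  0.26 ] [ 0.5  -0.2  -0.84]
[-0.05 -0.04  0.82] [ 0.29 -0.18  0.55] [ 0.445 -0.276  0.248] [ 0.45 -0.27 -0.85]
[-0.01 -0.04  0.82] [ 0.31 -0.17  0.53] [ 0.451 -0.279  0.229] [ 0.4  -0.3  -0.87]
[ 0.01 -0.05  0.82] [ 0.33 -0.17  0.51] [ 0.459 -0.277  0.205] [ 0.37 -0.3  -0.88]
[ 0.03 -0.08  0.81] [ 0.34 -0.17  0.49] [ 0.469 -0.27   0.182] [ 0.37 -0.28 -0.89]
[ 0.04 -0.12  0.8 ] [ 0.35 -0.17  0.48] [ 0.484 -0.259  0.168] [ 0.38 -0.24 -0.89]
[ 0.03 -0.16  0.8 ] [ 0.35 -0.18  0.48] [ 0.503 -0.247  0.169] [ 0.43 -0.19 -0.88]
[ 0.   -0.19  0.78] [ 0.35 -0.19  0.49] [ 0.527 -0.236  0.19 ] [ 0.51 -0.14 -0.85]
[-0.04 -0.22  0.77] [ 0.33 -0.19  0.51] [ 0.551 -0.232  0.237] [ 0.62 -0.11 -0.78]
```

```bash
sed -i 's/s0=(-1,1,-1,1,-1,1,1)/s0=(-1,1,-1,1,-1,1,-1)/' fk.py
python3 - <<'E'
from pre import *
q=np.array([1.13,.88,-1.07,1.96,1.57,.46,.64]); qs=[]
print(T.as_matrix().round(3))
qt=arm.ik(p0,o); print('check',np.linalg.norm((g.inv()*(pts(qt)[1]*T)).as_rotvec()))
for s in np.arange(0,.26,.025):
    r=solve(p0-ax*s,q,w6=.35); q=r.x; qs.append(q); print(round(s,3),r.cost,q.round(2),pts(q)[0][7].round(3))
np.save('qpre.npy',q)
qa=arm.read_qpos()
for t in np.linspace(0,1,11):
    P,R=pts(qa+(q-qa)*t); print(P[3].round(2),P[5].round(2),P[7].round(3),(R*T).as_matrix()[:,0].round(2))
E
```

```text
[[ 0. -1. -0.]
 [ 0.  0. -1.]
 [ 1.  0.  0.]]
check 3.6264354954770543e-16
0.0 6.366224184371201e-10 [ 1.09  0.82 -0.99  1.96  1.54  0.39  0.63] [ 0.676 -0.243  0.064]
0.025 4.141778299082679e-20 [ 1.11  0.75 -0.98  1.98  1.44  0.35  0.7 ] [ 0.662 -0.243  0.085]
0.05 1.2414681624680882e-21 [ 1.15  0.71 -1.02  2.    1.34  0.35  0.79] [ 0.647 -0.243  0.105]
0.075 1.8130750344222712e-25 [ 1.2   0.67 -1.05  2.02  1.24  0.35  0.88] [ 0.633 -0.242  0.126]
0.1 8.532162364081623e-20 [ 1.25  0.62 -1.09  2.04  1.12  0.35  0.99] [ 0.619 -0.242  0.146]
0.125 3.3466131655591026e-25 [ 1.3   0.57 -1.13  2.05  0.98  0.35  1.11] [ 0.604 -0.242  0.167]
0.15 5.3477418502755094e-21 [ 1.36  0.52 -1.16  2.06  0.81  0.35  1.26] [ 0.59  -0.242  0.187]
0.175 8.46356586767658e-21 [ 1.41  0.46 -1.17  2.06  0.61  0.35  1.44] [ 0.576 -0.242  0.208]
0.2 3.7325460175835326e-11 [ 1.46  0.38 -1.18  2.07  0.37  0.36  1.66] [ 0.561 -0.242  0.228]
0.225 6.286240434473049e-10 [ 1.52  0.31 -1.18  2.07  0.13  0.39  1.89] [ 0.547 -0.241  0.249]
0.25 3.3256418271510764e-09 [ 1.59  0.24 -1.21  2.06 -0.07  0.43  2.07] [ 0.533
[... 228 characters left out ...]
2 -0.263  0.284] [ 0.56 -0.14 -0.82]
[-0.07 -0.03  0.81] [ 0.27 -0.2   0.57] [ 0.459 -0.266  0.285] [ 0.54 -0.18 -0.82]
[-0.05 -0.03  0.82] [ 0.29 -0.2   0.57] [ 0.466 -0.267  0.277] [ 0.51 -0.19 -0.84]
[-0.03 -0.03  0.82] [ 0.3  -0.2   0.56] [ 0.474 -0.266  0.264] [ 0.49 -0.19 -0.85]
[-0.01 -0.04  0.82] [ 0.32 -0.2   0.55] [ 0.483 -0.262  0.249] [ 0.47 -0.17 -0.87]
[-0.   -0.06  0.82] [ 0.33 -0.21  0.54] [ 0.494 -0.256  0.238] [ 0.47 -0.13 -0.87]
[-0.   -0.09  0.81] [ 0.34 -0.22  0.54] [ 0.505 -0.25   0.235] [ 0.48 -0.09 -0.87]
[-0.01 -0.11  0.81] [ 0.34 -0.23  0.54] [ 0.519 -0.244  0.245] [ 0.52 -0.05 -0.85]
[-0.04 -0.13  0.8 ] [ 0.33 -0.24  0.56] [ 0.533 -0.241  0.269] [ 0.57 -0.01 -0.82]
```

```bash
python3 - <<'E'
from pre import *
arm.move_j(np.load('qpre.npy')); print(arm.read_tcp_pos(),arm.read_tool_rot(),arm.read_time_s())
try:
    arm.move_l(p0-ax*.05,v=.12)
except arm.IKError as e: print('IKE',e)
print(arm.read_tcp_pos(),np.round(arm.read_qpos(),2),arm.read_wrist_force(),arm.read_time_s())
snap('wrist','w4.png'); snap('scene','s4.png')
E
```

```text
[ 0.53258884 -0.2409062   0.26892663] [-2.24248902e-04  9.60400797e-01 -1.28117782e-02] 20.3
[ 0.64734304 -0.2426729   0.10537695] [ 0.91  0.56 -0.66  2.02  0.85  0.13  1.17] [-0.27373877 -0.95358584 -0.2032931 ] 24.0667
```

View pics/w4.png

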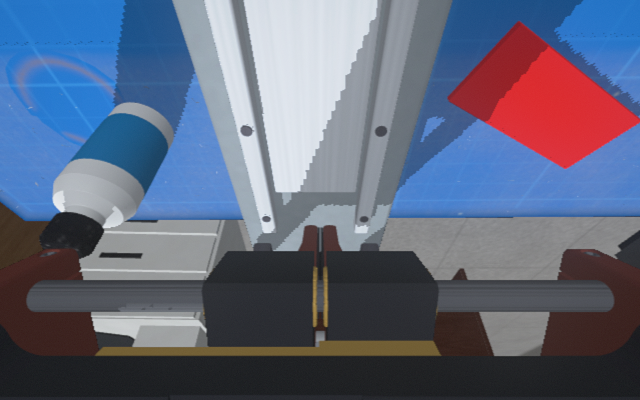

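View pics/s4.png

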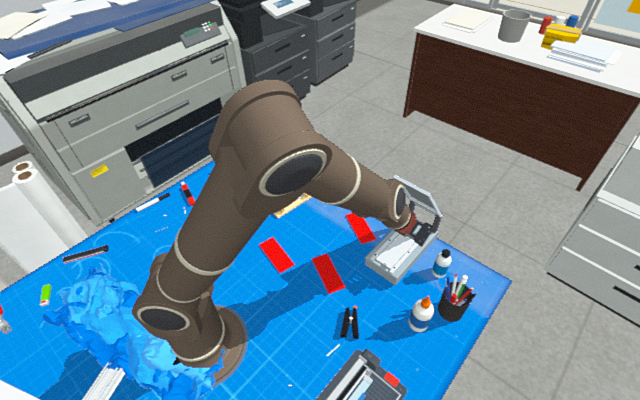

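```bash
python3 - <<'E'
from pre import *
c=arm.calibration('wrist')
for u,v in [(276,192),(357,192)]: print('plate rear',ray(c,u,v,.056))
for u,v in [(247,131),(381,131),(267,219),(364,219)]: print('screws',ray(c,u,v,.062))
qa=arm.read_qpos(); print(qa)
q=np.array([1.15,.71,-1.02,2.0,1.34,.35,.79]); r=solve(p0-ax*.05,q,w6=.35); qb=r.x; print(qb,r.cost)
for t in np.linspace(0,1,7): print(pts(qa+(qb-qa)*t)[0][7].round(4))
q1=solve(p0,qb,w6=.3).x; print(q1)
for t in np.linspace(0,1,7): print(pts(qb+(q1-qb)*t)[0][7].round(4))
q=q1; Q=[q1]
for dx in np.arange(.005,.0861,.005):
    p=p0.copy(); p[0]-=dx; r=solve(p,q,w6=.3); q=r.x;Q.append(q)
    if len(Q)%4==0: print(round(dx,3),r.cost,q.round(3))
np.save('Q.npy',[qb]+Q)
E
```

```text
plate rear [ 0.65529438 -0.27442883  0.056     ]
plate rear [ 0.65600771 -0.2178994   0.056     ]
screws [ 0.599636   -0.28245585  0.062     ]
screws [ 0.60058118 -0.20998353  0.062     ]
screws [ 0.67844603 -0.28350488  0.062     ]
screws [ 0.67933898 -0.21126602  0.062     ]
[ 0.90927435  0.55873362 -0.6554658   2.01840578  0.84844584  0.12665458
  1.17094518]
[ 1.1524218   0.71070996 -1.01584891  2.0044527   1.34484723  0.35
  0.78603435] 6.522197627333446e-24
[ 0.6473 -0.2427  0.1054]
[ 0.6438 -0.2378  0.0991]
[ 0.6415 -0.2349  0.0952]
[ 0.6407 -0.2339  0.0939]
[ 0.6414 -0.2349  0.095 ]
[ 0.6436 -0.2378  0.0988]
[ 0.6473 -0.2426  0.1053]
[ 1.02532215  0.75953847 -0.88016503  1.9645843   1.50397065  0.3000001
  0.62594812]
[ 0.6473 -0.2426  0.1053]
[ 0.6524 -0.2432  0.0987]
[ 0.6574 -0.2435  0.0921]
[ 0.6623 -0.2436  0.0853]
[ 0.667  -0.2436  0.0784]
[ 0.6716 -0.2434  0.0714]
[ 0.676  -0.243   0.0643]
0.015 1.008018114789941e-23 [ 1.057  0.753 -0.9    1.996  1.548  0.3    0.59 ]
0.035 2.983078461813432e-20 [ 1.1    0.745 -0.926  2.037  1.603  0.3    0.545]
0.055 5.803854378509993e-22 [ 1.143  0.737 -0.951  2.078  1.654  0.3    0.505]
0.075 5.198715992775556e-21 [ 1.188  0.73  -0.977  2.117  1.703  0.3    0.468]
```

```bash
python3 - <<'E'
from pre import *
Q=np.load('Q.npy'); qa=arm.read_qpos()
q1=solve(p0,Q[1],w6=.42); q1=q1.x; qb=Q[0]
print(q1.round(3)); 
for t in np.linspace(0,1,6): print(pts(qb+(q1-qb)*t)[0][7].round(4))
arm.move_j(qb); arm.move_j(q1)
print(arm.read_tcp_pos(),arm.read_qpos().round(3),arm.read_wrist_force(),arm.read_time_s())
arm.move_l([.664,-.243,.0643],v=.08); print(arm.read_wrist_force())
for x in (.63,.601):
    arm.move_l([x,-.243,.0643],v=.06)
    print(arm.read_tcp_pos(),arm.read_qpos().round(3),arm.read_wrist_force(),arm.read_time_s())
c=arm.calibration('wrist'); np.save('w5.npy',c,allow_pickle=True); snap('wrist','w5.png'); snap('top','t5.png')
E
```

```text
[ 1.076  0.803 -0.963  1.962  1.534  0.365  0.631]
[ 0.6473 -0.2426  0.1053]
[ 0.6531 -0.2431  0.0975]
[ 0.6589 -0.2434  0.0895]
[ 0.6646 -0.2435  0.0813]
[ 0.6703 -0.2434  0.0729]
[ 0.676  -0.243   0.0643]
[ 0.67647999 -0.24222169  0.06350829] [ 1.072  0.803 -0.959  1.961  1.531  0.364  0.633] [-0.09612943  0.29895666 -0.1010797 ] 25.025
[-0.2439044   0.3489743   0.22647101]
[ 0.62959894 -0.24340025  0.06408413] [ 1.146  0.76  -0.974  2.059  1.632  0.328  0.536] [-0.63256059  0.70255283  0.67142181] 26.0417
[ 0.60050232 -0.24338301  0.06406579] [ 1.199  0.739 -0.993  2.117  1.699  0.313  0.478] [0.08724749 0.53777068 0.2536536 ] 26.675
```

View pics/w5.png

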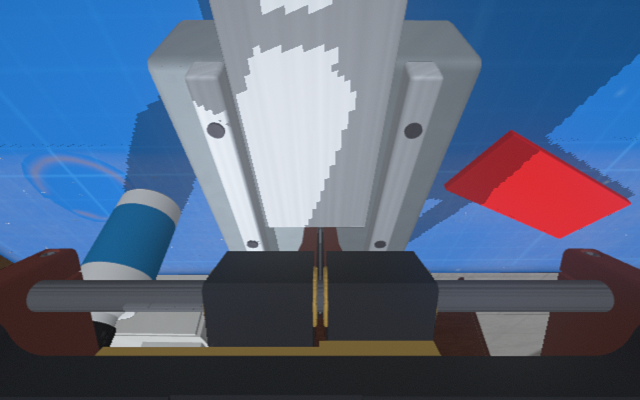

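```bash
python3 - <<'E'
from h import *
c=np.load('w5.npy',allow_pickle=True).item()
for u,v in [(267,227),(365,227)]: print('plate rear',ray(c,u,v,.056))
for u,v in [(149,65),(481,65)]: print('front edge',ray(c,u,v,.05))
for u,v in [(186,79),(442,79)]: print('guide front top',ray(c,u,v,.062))
for u,v in [(216,131),(413,131),(252,244),(380,244)]: print('screws',ray(c,u,v,.062))
im=cv2.imread('pics/w5.png'); cv2.imwrite('pics/c7.png',cv2.resize(im[0:150,140:300],None,fx=4,fy=4))
E
```

```text
plate rear [ 0.59247989 -0.27411231  0.056     ]
plate rear [ 0.59319385 -0.21877492  0.056     ]
front edge [ 0.50355392 -0.30268176  0.05      ]
front edge [ 0.5051816  -0.18674328  0.05      ]
guide front top [ 0.50280473 -0.28579561  0.062     ]
guide front top [ 0.50394969 -0.20389386  0.062     ]
screws [ 0.522862   -0.28185266  0.062     ]
screws [ 0.52386601 -0.20864292  0.062     ]
screws [ 0.60065137 -0.2832503   0.062     ]
screws [ 0.60158094 -0.20994242  0.062     ]
```

View pics/c7.png

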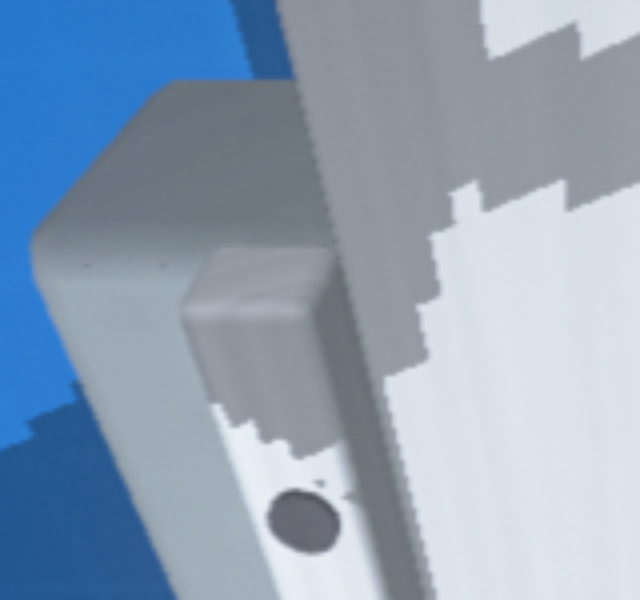

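```bash
python3 - <<'E'
from pre import *
arm.move_l([.5923,-.243,.0643],v=.05); print(arm.read_wrist_force())
arm.move_l([.606,-.243,.0655],v=.08)
print(arm.read_tcp_pos(),arm.read_qpos().round(3),arm.read_time_s())
c=arm.calibration('wrist'); np.save('w6.npy',c,allow_pickle=True); snap('wrist','w6.png')
p=np.array([.606,-.243,.0655])-ax*.22
arm.move_l(p,v=.2)
print(arm.read_tcp_pos(),arm.read_qpos().round(3),arm.read_time_s())
D=[0,np.pi/2,-.013]
qa=arm.read_qpos()
for P in ([.486,-.245,.14],[.486,-.245,.047]):
    q=arm.ik(P,D); print(q.round(3))
    for t in np.linspace(0,1,6):
        a=pts(qa+(q-qa)*t)[0]; print(a[7].round(3),a[5].round(2),a[3].round(2))
    qa=q
im,c=snap('scene','s6.png')
E
```

```text
[0.55727615 0.99985053 1.51707585]
[ 0.60604576 -0.24284589  0.06534656] [ 1.187  0.738 -0.987  2.106  1.68   0.312  0.492] 27.425
[ 0.47982859 -0.24126687  0.24562536] [ 1.896  0.293 -1.463  2.17   0.023  0.389  2.06 ] 30.675
[ 0.948  0.481 -0.747  1.855  0.394  0.959  1.584]
[ 0.48  -0.241  0.246] [ 0.28 -0.24  0.53] [-0.08 -0.15  0.79]
[ 0.484 -0.234  0.227] [ 0.31 -0.25  0.53] [-0.06 -0.18  0.79]
[ 0.486 -0.23   0.205] [ 0.35 -0.26  0.53] [-0.02 -0.2   0.78]
[ 0.486 -0.231  0.181] [ 0.39 -0.26  0.52] [ 0.02 -0.22  0.77]
[ 0.486 -0.236  0.158] [ 0.44 -0.26  0.51] [ 0.07 -0.23  0.76]
[ 0.486 -0.245  0.14 ] [ 0.49 -0.24  0.49] [ 0.12 -0.23  0.75]
[ 0.837  0.587 -0.606  1.927  0.469  0.772  1.522]
[ 0.486 -0.245  0.14 ] [ 0.49 -0.24  0.49] [ 0.12 -0.23  0.75]
[ 0.487 -0.246  0.121] [ 0.49 -0.25  0.47] [ 0.13 -0.23  0.75]
[ 0.488 -0.247  0.103] [ 0.49 -0.25  0.45] [ 0.14 -0.24  0.74]
[ 0.488 -0.247  0.084] [ 0.49 -0.25  0.44] [ 0.15 -0.24  0.74]
[ 0.487 -0.246  0.065] [ 0.49 -0.25  0.42] [ 0.16 -0.24  0.73]
[ 0.486 -0.245  0.047] [ 0.49 -0.24  0.4 ] [ 0.17 -0.25  0.73]
```

View pics/w6.png

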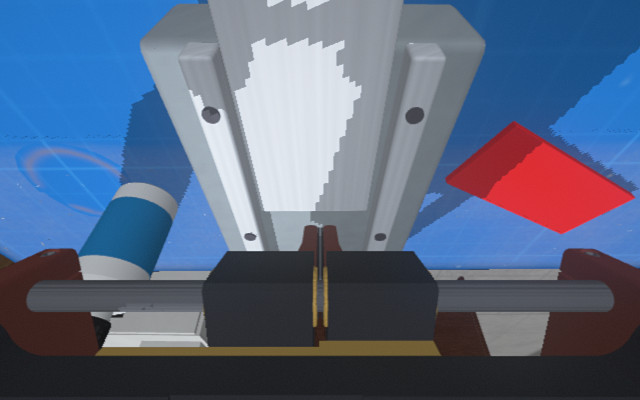

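View pics/s6.png

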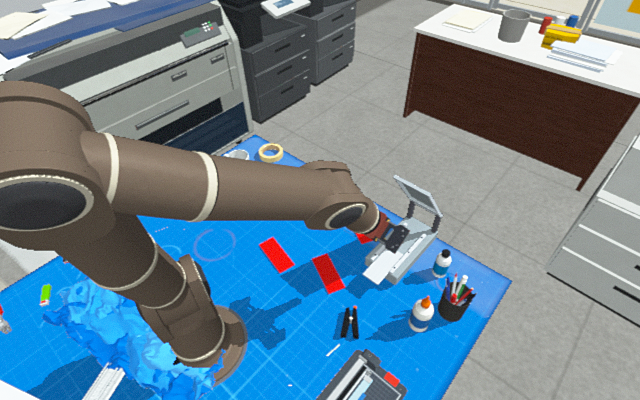

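```bash
python3 - <<'E'
from pre import *
c=np.load('w6.npy',allow_pickle=True).item()
rr=[ray(c,u,v,.056) for u,v in [(262,211),(368,211)]]; print('rear',rr)
for u,v in [(211,115),(414,115)]: print('screws',ray(c,u,v,.062))
D=[0,np.pi/2,-.013]
arm.move_gripper(.076)
arm.goto([.486,-.2455,.14],D)
im,c=snap('wrist','w7.png')
arm.move_l([.486,-.2455,.047],v=.1); print(arm.read_wrist_force(),arm.read_tcp_pos())
arm.move_gripper(0.0,grip_force=50); print(arm.read_gripper_width(),arm.read_wrist_force(),arm.read_ft_torque(),arm.read_time_s())
arm.move_l([.486,-.2455,.055],v=.05); print(arm.read_wrist_force(),arm.read_ft_torque(),arm.read_gripper_width(),arm.read_time_s())
snap('scene','s7.png')
E
```

```text
rear [array([ 0.58518679, -0.27445018,  0.056     ]), array([ 0.58588735, -0.21782003,  0.056     ])]
screws [ 0.52244279 -0.2817544   0.062     ]
screws [ 0.52338923 -0.20890261  0.062     ]
[-0.38531664 -0.37229772  0.39826119] [ 0.48646376 -0.24558106  0.04754854]
0.05522673293656986 [-1.19853503  0.37438459  2.74257365] [ 0.01289637  0.06148319 -0.06203526] 34.6917
[ 0.56613187  1.03606515 -0.87873599] [ 0.04222447 -0.02574869  0.00459128] 0.05521448337566058 35.0
```

```bash
python3 -c "
import cv2;im=cv2.imread('pics/s7.png');cv2.imwrite('pics/c8.png',cv2.resize(im[165:305,330:480],None,fx=5,fy=4))"
```

```text
(no output)
```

View pics/c8.png

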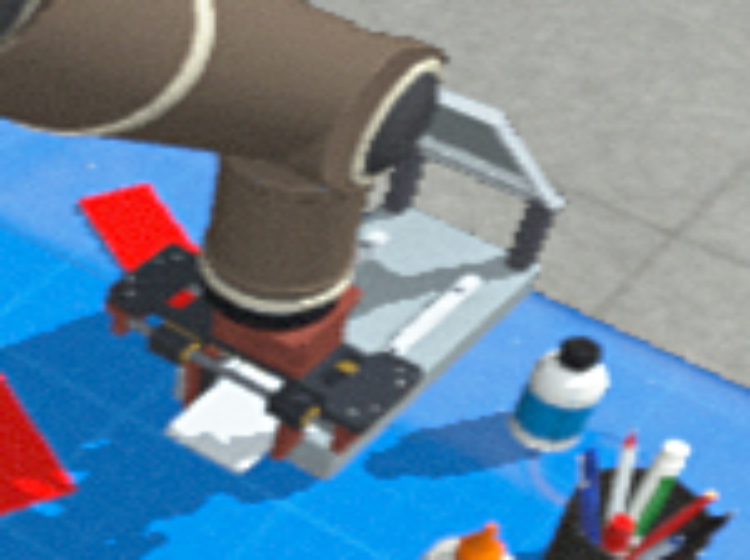

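View pics/w7.png

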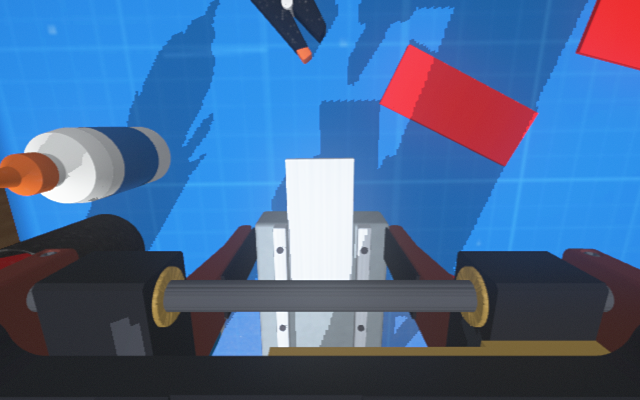

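```bash
python3 - <<'E'
from pre import *
arm.move_l([.486,-.2455,.14],v=.15)
print(arm.read_gripper_width(),arm.read_time_s())
arm.move_l([.44,-.2455,.16],v=.2)
c=arm.calibration('wrist'); snap('wrist','w8.png'); im,_=snap('scene','s8.png')
cv2.imwrite('pics/c9.png',cv2.resize(im[165:305,300:450],None,fx=5,fy=4))
D=[0,np.pi/2,-.1344]
qa=arm.read_qpos(); print(qa.round(2))
q=arm.ik([.5258,.2117,.12],D); print(q.round(2))
for t in np.linspace(0,1,9):
    a=pts(qa+(q-qa)*t); print(a[0][7].round(3),(a[1]*T).as_matrix()[:,0].round(2),a[0][3].round(2))
E
```

```text
0.05530909204433739 35.7667
[ 1.04  0.39 -0.78  1.93  0.34  0.96  1.66]
[ 0.15  0.58 -0.84  1.81  0.52  0.98  0.52]
[ 0.44  -0.245  0.159] [-0.  0. -1.] [ 0.08 -0.2   0.77]
[ 0.472 -0.198  0.155] [-0.  0. -1.] [ 0.1  -0.2   0.77]
[ 0.499 -0.147  0.15 ] [-0. -0. -1.] [ 0.13 -0.19  0.76]
[ 0.519 -0.092  0.146] [-0. -0. -1.] [ 0.16 -0.19  0.76]
[ 0.534 -0.034  0.141] [-0. -0. -1.] [ 0.19 -0.17  0.75]
[0.543 0.026 0.136] [-0. -0. -1.] [ 0.22 -0.16  0.75]
[0.544 0.088 0.131] [-0. -0. -1.] [ 0.25 -0.13  0.74]
[0.539 0.15  0.125] [-0. -0. -1.] [ 0.27 -0.11  0.73]
[0.526 0.212 0.12 ] [ 0.  0. -1.] [ 0.29 -0.08  0.73]
```

View pics/c9.png

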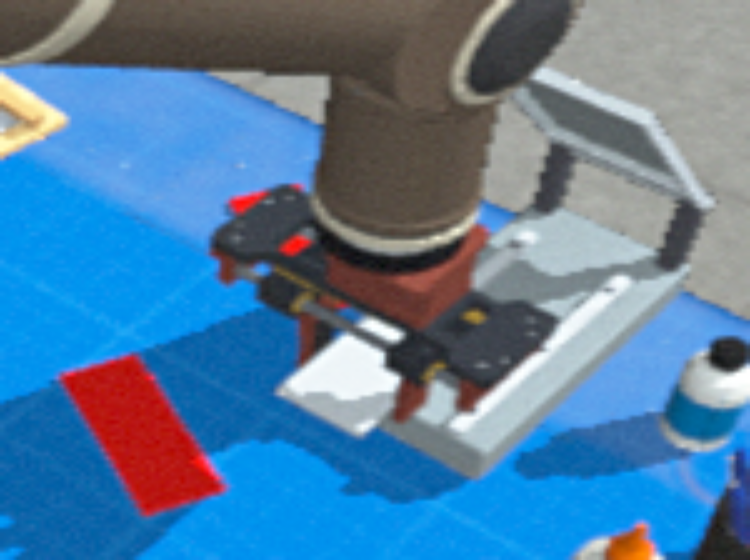

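View pics/w8.png

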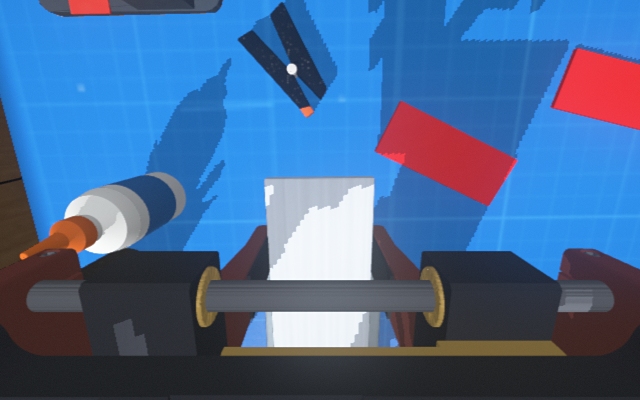

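```bash
python3 - <<'E'
from pre import *
c=arm.calibration('wrist');t=arm.read_tcp_pos();R=axes_R([0,0,-.013])
for x in (-.041,.0,.099):
  for dz in (.0085,):
    print(x,[proj(c,t+R.apply([x,y,dz])).round(1) for y in (-.028,.028)])
for tilt in (-.1,.1):
    print(tilt,[proj(c,t+R.apply([-.041,y,.0085-tilt*.041])).round(1) for y in (-.028,.028)])
E
```

```text
-0.041 [array([266.4, 178.1]), array([377., 178.])]
0.0 [array([269.9, 253. ]), array([373.4, 252.9])]
0.099 [array([276.7, 399.6]), array([366.4, 399.6])]
-0.1 [array([264.9, 179.5]), array([378.6, 179.4])]
0.1 [array([267.8, 176.7]), array([375.5, 176.6])]
```

The plate hangs level: its front edge is at row 178, columns 265–375, against (178, 266–377) predicted for a level plate. Next I place it.

```bash
python3 - <<'E'
from pre import *
D=[0,np.pi/2,-.1344]; x,y=.5258,.2117
arm.goto([x,y,.12],D); print(arm.read_gripper_width(),arm.read_time_s())
arm.move_l([x,y,.05],v=.12); im,_=snap('scene','s9.png')
cv2.imwrite('pics/c10.png',cv2.resize(im[150:270,220:370],None,fx=5,fy=4.5))
f0=arm.read_wrist_force(); print(f0,arm.read_time_s())
for z in (.033,.0315,.0305,.0295):
    arm.move_l([x,y,z],v=.04); f=arm.read_wrist_force(); print(z,f-f0)
    if (f-f0)[2]>3: break
snap('wrist','w10.png')
E
```

```text
0.05568813310967144 37.975
[-0.09711856  0.13508749 -1.28293073] 38.7583
0.033 [0.90031005 0.12653682 0.62276426]
0.0315 [-0.17195638  0.18237386  0.12168783]
0.0305 [0.67023308 0.30333329 0.14578269]
0.0295 [-0.02445177 -0.2227045   0.88499741]
```

View pics/c10.png

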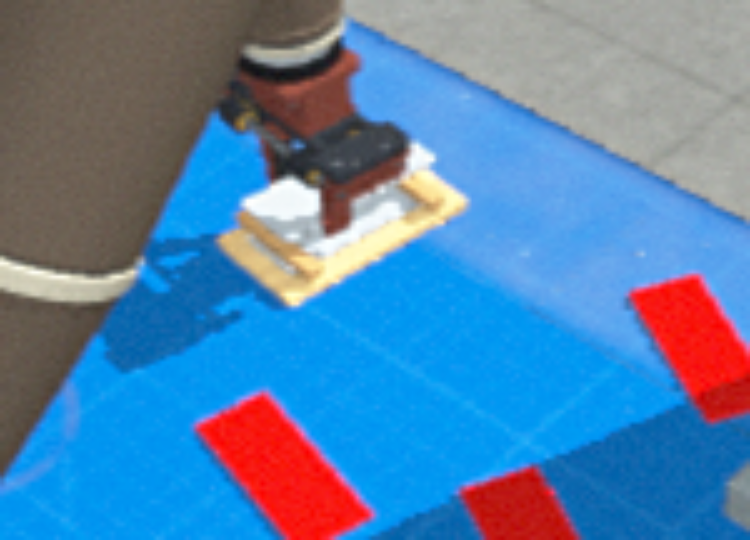

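View pics/w10.png

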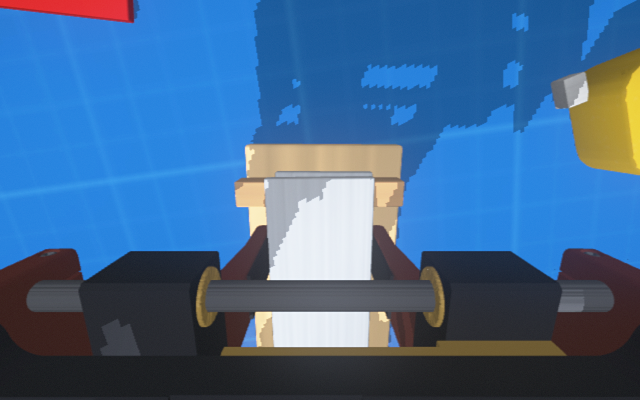

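```bash
python3 - <<'E'
from pre import *
x,y=.5258,.2117; yb=np.radians(-97.7)
arm.move_l([x,y,.0291],v=.03); print(arm.read_wrist_force())
arm.move_gripper(.07); print(arm.read_gripper_width(),arm.read_time_s())
arm.move_l([x,y,.15],v=.15)
try: arm.goto([.40,.15,.28],[0,np.pi/2,yb])
except arm.IKError as e: print(e); arm.goto([.40,.05,.30],[0,np.pi/2,-.1344])
c=arm.calibration('wrist'); np.save('w11.npy',c,allow_pickle=True)
im,_=snap('wrist','w11.png'); im2,_=snap('scene','s11.png'); print(arm.read_time_s())
cv2.imwrite('pics/c11.png',cv2.resize(im[70:165,350:500],None,fx=5,fy=5,interpolation=2))
E
```

```text
[-0.87649112 -1.41391157  4.23544529]
0.06997015179217787 40.8417
43.0083
```

View pics/c11.png

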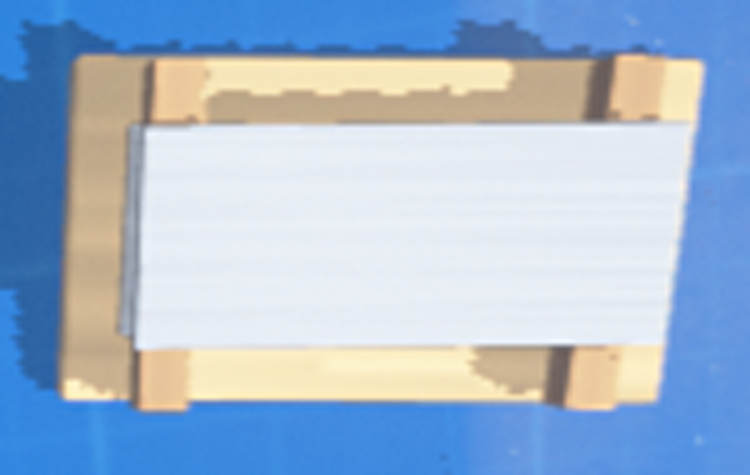

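View pics/s11.png

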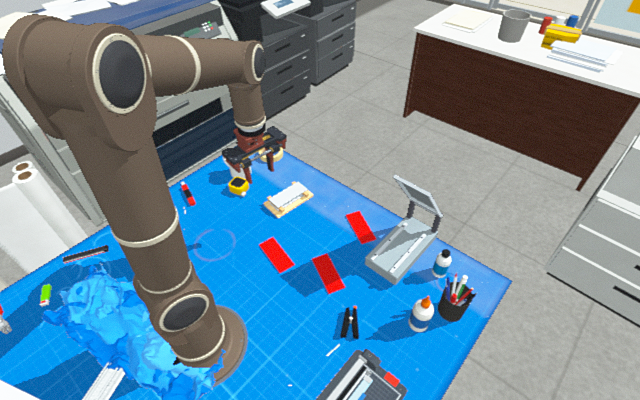

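```bash
python3 - <<'E'
from h import *
c=np.load('w11.npy',allow_pickle=True).item()
P=lambda u,v,z: ray(c,350+u/5,70+v/5,z)[:2]
b=np.array([P(74,58,.012),P(60,400,.012),P(703,61,.012),P(658,402,.012)])
m=b.mean(0); d=b[2]+b[3]-b[0]-b[1]; yaw=np.arctan2(d[1],d[0]); print('board',m,np.degrees(yaw))
R=np.array([[np.cos(yaw),np.sin(yaw)],[-np.sin(yaw),np.cos(yaw)]])
p=np.array([P(146,125,.038),P(136,348,.038),P(693,124,.038),P(663,345,.038)]); e=p[2]+p[3]-p[0]-p[1]
print('plate',R@(p.mean(0)-m),np.degrees(np.arctan2(e[1],e[0])-yaw),np.linalg.norm(e)/2,np.linalg.norm(p[0]-p[1]),np.linalg.norm(p[2]-p[3]))
for n,q in dict(spare=[(150,60),(204,60),(137,410),(188,409)],laid=[(612,58),(664,58),(565,408),(615,408)]).items():
    s=np.array([P(u,v,.032) for u,v in q]); e=s[0]+s[1]-s[2]-s[3]
    print(n,R@(s.mean(0)-m),np.degrees(np.arctan2(e[1],e[0])-yaw)-90)
a=cv2.imread('pics/s11.png').astype(int);z=cv2.imread('pics/scene0.png').astype(int)
for n,(x0,x1,y0,y1) in dict(ink=(430,456,246,280),glue=(408,434,294,334),tape=(226,250,176,197)).items():
    print(n,np.abs(a-z)[y0:y1,x0:x1].mean())
print(arm.read_tcp_pos(),arm.read_wrist_force())
arm.finish_job()
E
```

```text
board [0.55450213 0.2073881 ] -7.857035331672864
plate [ 0.00050811 -0.0012735 ] 0.43213945396143244 0.13956024802426722 0.055877839897913985 0.055300445679257085
spare [-0.06054973 -0.0019391 ] 0.8852852812592005
laid [ 0.05659456 -0.00104196] -0.4728335850805081
ink 2.559577677224736
glue 2.8080128205128205
tape 9.188492063492063
[0.40009611 0.15002576 0.27923852] [-0.27991892  0.90697501 -0.43484279]
the job is handed in; nothing more can be done
```

The coated plate now lies on both sticks above the lower plate, and I handed the job in at about 43 s of the 72 s allowed; `finish_job` reports no verdict.

I laid the spare stick across the near end, then reached in slanted under the guard with the fingers shut. I pushed the plate until it overhung the front edge by about 55–58 mm. I gripped it by the overhang, lifted it level and set it down.

**Last checks, in the board frame (measured in the wrist picture):**

| Item | Along the board | Across the board | Angle from parallel (plate) or square (sticks) |
|---|---|---|---|
| Coated plate | +0.5 mm | −1.3 mm | 0.4° |
| Spare stick | −60.5 mm | −1.9 mm | 0.9° |
| Laid stick | +56.6 mm | −1.0 mm | 0.5° |

- **Level:** the plate measured 139.6 × 55.6 mm at the expected height, against the true 140 × 56 mm, so it appears to lie level. I did not measure its tilt separately.
- **Bystanders:** the ink and glue bottles show next to no change between the first and last scene pictures. The tape measure's patch changed a little more. By eye it looks to be in the same place and upright; I put the change down to the gripper beside it, but I did not measure its position.
- **Disagreements:** the cameras placed the bed's front edge 3–7 mm apart, so I went by the close wrist view. During the slanted approach joint 6 reached its lower limit (read 0.127 against the stated 0.13), and I moved off it straight away. The arm raised no error.

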